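# Open the test-lead case by its hidden latch

### The arm

A 6-joint arm with a two-finger parallel gripper is mounted at the origin on the work surface. World frame = base frame: x ahead of the robot, y to its left, z up, the work surface at z = 0. Lengths are in mm, angles in rad, forces in N, time in s.
With the tool pointing down it reaches from about 325 to 900 mm from the base axis. Payload 6.1 kg.
Tool frame: the origin (TCP) lies on the centre line of the jaws, within the pads' length; the fingertips stand 25 mm ahead of it and the grasp point (between the pads) lies 6 mm ahead of it; z points along the fingers, y is the line along which they close (so a half turn about z gives the same grasp; the last joint's range is limited). The gripper opens to 85 mm and grips with 20 to 120 N. Pads are 22 mm wide; open, the fingers measure 114 mm over their backs; the gripper's body (76 mm by 85 mm) begins 54 mm behind the grasp point. The pads swing forward as they close: fully open they stand 13 mm farther back than shut.
Start: joints at [1.165, 0.22, 1.526, -0, 1.395, -0.126], TCP at [172.601, 600.687, 256.3] pointing down, gripper open.
Joint ranges: [-2.98, 2.98], [-0.91, 2.08], [0.09, 2.57], [-1.24, 4.39], [0.2, 2.65], [-2.68, 2.68]. Speed limits (rad/s): [2.57, 2.57, 3.01, 3.14, 3.14, 3.14].

### API

Orientations are given as a unit quaternion [x, y, z, w].
In Python, from station import robot gives the robot as it stands. Calls block until the motion is done:
- robot.move_to(position, orientation): joint-space move of the TCP to a pose.
- robot.move_linear(position, attitude=None, velocity=150, threshold=None): straight line of the TCP; attitude=None keeps the orientation; velocity is the mean speed in mm/s. With threshold (N) it stops when the force on the tool has changed by that much, and returns True; else False.
- robot.movej(angles): joint-space move.
- robot.set_gripper(opening, f_grip=None): finger opening in mm; f_grip is the grip in N (None keeps the last); returns when the fingers have stopped.
- robot.wait(seconds).
- robot.solve_ik(position, orientation): joint angles nearest the present ones, or None.
- robot.read_camera(name): name is "scene" or "top" or "wrist"; returns a dict with "pixels" (400x640x3 uint8, blue, green, red), "range_z" (400x640 float32, mm along the optical axis (not along the pixel's ray), 0 where there is no reading), "camera_matrix" (3x3 intrinsics, pixels), "R" (3x3) and "t" (3): a world point X has camera coordinates R X + t. Camera axes: x right, y down, z forward; pixel columns grow to the right and rows downward; lengths in mm; the calibration is good to about 2 mm. A picture is of the moment at which its call begins.
A pose or a line that the arm cannot do raises robot.MotionError and nothing moves.
- robot.job_done(): hands the job in; it is judged then, once.
Readings, each from a call of its own:
- robot.current_time_s(): time.
- robot.current_joint_pos(): joint angles.
- robot.current_qd(): joint speeds.
- robot.current_joint_torque(): joint torques, N m.
- robot.current_eef_pos(): TCP position.
- robot.current_tool_rot(): TCP orientation.
- robot.current_wrist_force(): force on the tool from outside, world axes, zero at the start.
- robot.current_torque(): the same for the moment, N m.
- robot.current_grip_width(): finger opening in mm.
- robot.current_finger_force(): force on a finger pad.
Only numpy, scipy, OpenCV 4.12 (cv2) and the standard library are available. Lean on these libraries where they do the work, as an engineer would, in place of code of your own. Each camera call takes 0.05 s, during which the arm holds its last target. There are 200 camera calls.

### The job

Open the grey instrument case: its press-in latch sits in a finger cup out of sight, somewhere along the shallow window under the lid's front rim, so slide a shut fingertip lightly along the window until it drops into the cup and push the latch paddle in to free the lid. Then raise the lid by its front rim to at least 60 degrees and leave it standing open, let go. Feel gently, never pushing on anything with more than about 30 N, and leave the other things on the bench where they are.

Things in the scene. Friction and masses are not known exactly. Their poses are not given: they have to be found in the camera images.
- case: grey plastic instrument case, 200 deep (x) x 420 wide (y) mm, fixed to the bench; body 105 mm high, 117 with the shut lid. Origin: centre of the underside. Its front is its own -x side and faces about to the robot's left; y runs along the front, z up. The front face is the plane x = -100 mm and rigid. Only low things, up to 35 mm, lie in front of its window.
- window (a point): middle of the shallow window in the case's front, on the face of its rigid black panel (case frame x = -98, y = 0, height 61 mm). The window is cut back 2 mm, 180 mm wide (y), 30 to 92 mm above the bench; the panel is flat except for the cup, black like it. The lid's rim overhangs it: a fingertip comes to it tilted about 45 degrees, from the front and above.
- catch (a joint): travel of the latch paddle, m: 0 at rest, 0.007 fully in (towards +x of the case), springs back; 4 to 7 N push it in, at 0.0045 the lid is freed and two spring pins lift it ajar. The paddle, 46 x 50 mm, is the back of the finger cup, 8 mm behind the panel. Cup: 50 wide, 34 to 88 mm above the bench, its middle anywhere from y = -60 to +60 mm of the case (not measured).
- lid (a joint): angle of the lid, rad: 0 shut, about 0.11 when sprung ajar (front rim 23 mm higher), 1.75 at its stop, leaning back. The hinge is stiff: the lid stays at any angle where it is left; about 5 N across the rim raises it. Shut, it cannot be lifted until the latch is pushed in.
- lid_hinge (a point): middle of the lid's hinge line, along y of the case at its back top edge (case frame x = +100 mm, height 105 mm).
- lid_rim (a point): middle of the lower front edge of the lid's rim; moves with the lid. The lid is a plate 12 mm thick, 430 mm wide, 210 mm from hinge to front, reaching 10 mm out in front of the case's face, with a 4 mm thick rim turned down 10 mm along its front. Shut, this point is at case frame x = -110 mm, height 95 mm.
- tumbler: clear glass tumbler, 76 mm across, 100 mm tall, in front of the far end of the case; leave it alone. Origin: centre of the underside.
- brick: black power adapter, 95 x 52 x 32 mm, in front of the near end of the case; leave it alone. Origin: centre of the underside.
- phone: black phone, 150 x 74 x 9 mm, lying in front of the case; leave it alone. Origin: centre of the underside.
- pebble0: flat dark pebble, 36 mm across, 13 mm high, lying in front of the case; leave it alone. Origin: centre of the underside.
- pebble1: flat dark pebble, 36 mm across, 13 mm high, lying in front of the case; leave it alone. Origin: centre of the underside.
- pebble2: flat dark pebble, 36 mm across, 13 mm high, lying in front of the case; leave it alone. Origin: centre of the underside.
- pen: pen, 140 mm long, 10 mm thick, lying in front of the case; leave it alone. Origin: centre of the underside.

How it is judged (in metres and radians):
On the way:
1. the latch paddle is pushed in far enough to free the lid (value of joint catch above 0.0045 m), for 0.05 s.
At the end, for the whole second after the job is handed in: the lid stands open at 1.0 rad or more, at rest and let go (value of joint lid above 1 rad and velocity of joint lid between -0.05 and 0.05 rad/s); the robot touches nothing.
It fails at once if pushed on anything with more than 30 N (contact force between any of the fingers, the arm and anything else above 30 N).
It fails at once if a bystander (tumbler, power adapter, phone, pebble or pen) is moved by more than 20 mm (distance of any of tumbler, brick, phone, pebble0, pebble1, pebble2, pen from where it was at the start of the episode above 0.02 m).
It also fails if it takes over 64 s, if anything falls off the work surface, if the arm or the gripper's body presses on something with over 40 N, if the wrist force passes 120 N, or if a joint passes its speed limit or range.

## Working session

There is one attempt and no reset: what is moved stays moved. The work goes in short steps, each a Python script; the robot and the scene stay as the last script left them, time stands still between calls to the robot, and variables do not carry over. Pictures are saved under pics/ and viewed, at most 10 in all, crops included, and the job is handed in when it is done.

```bash
mkdir -p pics; ls; python3 - <<'E'
from station import robot
import cv2,numpy as np
for n in ["scene","top"]:
    c=robot.read_camera(n); cv2.imwrite(f"pics/{n}.png",c["pixels"]); np.savez(f"{n}.npz",**c)
    print(n,c["camera_matrix"].tolist(),c["R"].round(3).tolist(),c["t"])
print(robot.current_tool_rot(),robot.current_time_s())
E
```

```text
pics
scene [[438.8338962679871, 0.0, 317.12232488496505], [0.0, 438.8338962679871, 203.24744456387293], [0.0, 0.0, 1.0]] [[-0.26, 0.965, -0.025], [0.547, 0.125, -0.828], [-0.796, -0.229, -0.561]] [  36.85858545 -231.30116017 1337.87146116]
top [[442.19951272408593, 0.0, 323.1163241556823], [0.0, 442.19951272408593, 196.87585501831094], [0.0, 0.0, 1.0]] [[-0.112, -0.994, 0.002], [-0.968, 0.109, -0.228], [0.226, -0.028, -0.974]] [162.33775114 563.40316993 716.61356717]
[ 1.39437220e-01  9.90230525e-01 -8.49844909e-04 -2.15111863e-04] 0.1
```

View pics/scene.png

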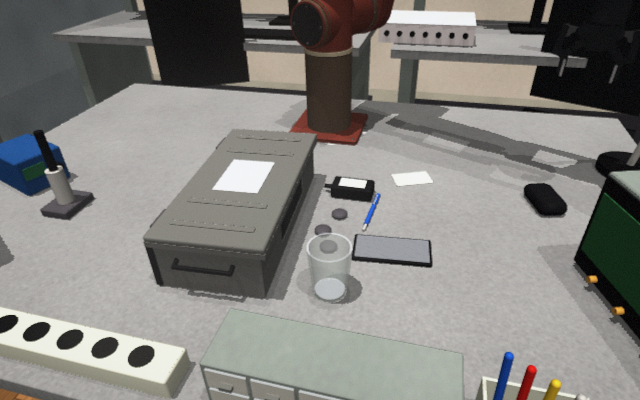

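View pics/top.png

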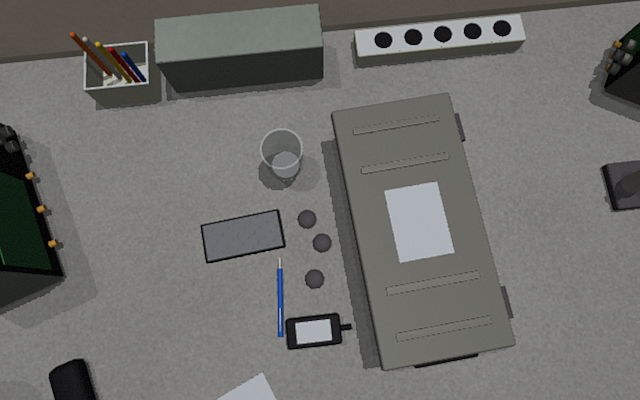

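The top view shows the lid with corners near (332,111), (448,93), (514,346) and (383,370). The loose items lie left of its front, and the tumbler is at about (282,155).

```bash
cat > h.py <<'E'
import numpy as np,cv2
def pts(c):
    K=c["camera_matrix"];z=c["range_z"].astype(float);v,u=np.mgrid[0:400,0:640]
    P=np.stack([(u-K[0,2])/K[0,0]*z,(v-K[1,2])/K[1,1]*z,z],-1)
    return (P-c["t"])@c["R"],z>0
def ray(c,uv,h):
    K=c["camera_matrix"];C=-c["R"].T@c["t"];d=c["R"].T@np.linalg.inv(K)@[*uv,1]
    return C+d*(h-C[2])/d[2]
E
python3 - <<'E'
import numpy as np,cv2
from h import *
c=dict(np.load("top.npz"));P,ok=pts(c)
m=(ok&(abs(P[...,2]-117)<9)).astype(np.uint8)
n,l,s,_=cv2.connectedComponentsWithStats(m);print(s)
# lid component containing pixel (420,220)
L=l==l[220,420]; print(np.median(P[L][:,2]))
q=P[L][:,:2].astype(np.float32)
r=cv2.minAreaRect(q);print(r,cv2.boxPoints(r))
cs=[(332,111),(448,93),(514,346),(383,370)]
for uv in cs:print(uv,ray(c,uv,117).round(1))
for nme,uv,h in [("brick",(314,331),32),("plug",(352,327),10),("peb",(307,219),13),("peb",(321,243),13),("peb",(315,279),13),("phone",(243,236),9),("tumbler base",(286,165),0),("tumb top",(281,149),100),("pen",(279,258),10),("pen",(280,337),10)]:
    print(nme,ray(c,uv,h).round(0))
E
```

```text
[[     0      0    640    400 213203]
 [   154      3    170     64   7944]
 [    77     38      9     10     43]
 [    89     44      9      9     45]
 [   639     47      1      3      3]
 [   101     49      9      8     41]
 [   115     52      7     10     39]
 [   636     54      4     14     30]
 [   126     59      8      8     35]
 [   331     92    185    279  33851]
 [     0    173     31    117    766]]
118.00520799639361
((509.39923095703125, -54.32341003417969), (430.2374267578125, 219.58663940429688), 3.8726541996002197) [[ 287.35638   40.69028]
 [ 302.18707 -178.39496]
 [ 731.4421  -149.3371 ]
 [ 716.6114    69.74814]]
(332, 111) [715.3  67.5 117. ]
(448, 93) [ 726.3 -137.3  117. ]
(514, 346) [ 301.  -163.6  117. ]
(383, 370) [289.4  40.1 117. ]
brick [352. 140.  32.]
plug [350.  72.  10.]
peb [551. 131.  13.]
peb [504. 110.  13.]
peb [440. 129.  13.]
phone [533. 253.   9.]
tumbler base [665. 161.   0.]
tumb top [662. 162. 100.]
pen [485. 190.  10.]
pen [347. 201.  10.]
```

```bash
cat >> h.py <<'E'
from scipy.spatial.transform import Rotation as Ro
YAW=np.radians(3.8); XC=np.array([np.sin(YAW),-np.cos(YAW),0]); YC=np.array([np.cos(YAW),np.sin(YAW),0]); ZC=np.array([0,0,1.])
O=np.array([502.2,54.4,0])+110*XC
def pose(x,y,z,a,s=1):
    "TCP pose putting the upper corner of the shut fingertip at case (x,y,z), fingers a deg below horizontal"
    a=np.radians(a); d=np.cos(a)*XC-np.sin(a)*ZC; n=np.sin(a)*XC+np.cos(a)*ZC
    p=O+x*XC+y*YC+z*ZC-25*d-11*n
    return p, Ro.from_matrix(np.stack([np.cross(s*YC,d),s*YC,d],1)).as_quat()
def corner(p,a):
    a=np.radians(a); d=np.cos(a)*XC-np.sin(a)*ZC; n=np.sin(a)*XC+np.cos(a)*ZC
    v=np.array(p)+25*d+11*n-O
    return np.array([v@XC,v@YC,v[2]])
E
python3 - <<'E'
from station import robot
from h import *
for s in (1,-1):
  for a in [(-160,-70,130,42),(-110,-70,58,42),(-85,70,58,42),(-100,0,112,35),(-70,0,200,60),(40,0,310,90),(40,0,310,75)]:
    j=robot.solve_ik(*pose(*a,s)); print(s,a,pose(*a,s)[0].round(),None if j is None else np.round(j,2))
E
```

```text
1 (-160, -70, 130, 42) [427. 126. 139.] [ 0.57  0.3   1.89 -0.71  1.47  0.77]
1 (-110, -70, 58, 42) [431.  76.  67.] [ 0.48  0.38  1.96 -0.78  1.31  0.83]
1 (-85, 70, 58, 42) [572.  60.  67.] [ 0.35  0.58  1.66 -0.83  1.32  0.68]
1 (-100, 0, 112, 35) [501.  71. 117.] [ 0.45  0.46  1.79 -0.87  1.45  0.76]
1 (-70, 0, 200, 60) [503.  36. 216.] [ 0.22  0.07  1.86 -0.53  1.34  0.31]
1 (40, 0, 310, 90) [511. -84. 335.] [-0.32 -0.08  1.7  -0.    1.52 -0.38]
1 (40, 0, 310, 75) [511. -78. 331.] [-0.15 -0.1   1.75 -0.26  1.45 -0.19]
-1 (-160, -70, 130, 42) [427. 126. 139.] [ 0.57  0.3   1.89 -0.71  1.47 -2.37]
-1 (-110, -70, 58, 42) [431.  76.  67.] [ 0.48  0.38  1.96 -0.78  1.31 -2.32]
-1 (-85, 70, 58, 42) [572.  60.  67.] [ 0.35  0.58  1.66 -0.83  1.32 -2.46]
-1 (-100, 0, 112, 35) [501.  71. 117.] [ 0.45  0.46  1.79 -0.87  1.45 -2.38]
-1 (-70, 0, 200, 60) [503.  36. 216.] None
-1 (40, 0, 310, 90) [511. -84. 335.] None
-1 (40, 0, 310, 75) [511. -78. 331.] None
```

```bash
python3 - <<'E'
from station import robot
from h import *
robot.set_gripper(0,20)
robot.move_to(*pose(-220,-70,180,42))
robot.move_linear(pose(-150,-70,58,42)[0])
robot.move_linear(pose(-112,-70,58,42)[0],velocity=80)
robot.wait(.2); print(robot.current_wrist_force())
t=robot.move_linear(pose(-84,-70,58,42)[0],velocity=12,threshold=2.5)
print(t,corner(robot.current_eef_pos(),42),robot.current_wrist_force(),robot.current_time_s())
c=robot.read_camera("scene"); cv2.imwrite("pics/touch.png",c["pixels"][100:300,150:450].repeat(2,0).repeat(2,1))
E
```

```text
[ 0.98279099 -0.12426357 -0.32733234]
True [-98.48070073 -69.95106359  57.82346152] [-0.23435791  1.8114861   1.78815476] 5.825
```

View pics/touch.png

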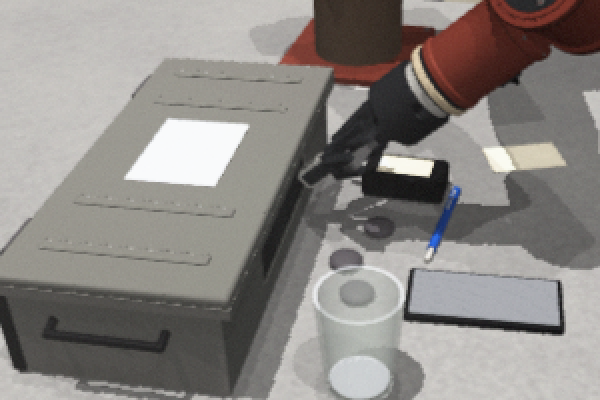

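The picture shows the shut fingertip touching the panel at about (310,175), under the rim and clear of the adapter. Contact came at case x = -98.5, as expected. Next I'll feel along the window with light touches.

```bash
python3 - <<'E'
from station import robot
from h import *
x0=-98.5
for y in range(-60,76,12):
    p=corner(robot.current_eef_pos(),42)
    robot.move_linear(pose(x0-1.5,p[1],58,42)[0],velocity=30)
    robot.move_linear(pose(x0-1.5,y,58,42)[0],velocity=60,threshold=6)
    t=robot.move_linear(pose(x0+4,y,58,42)[0],velocity=12,threshold=2.5)
    p=corner(robot.current_eef_pos(),42)
    print(y,t,p.round(2),robot.current_wrist_force().round(1),robot.current_time_s())
    if not t: break
    x0=p[0]
E
```

```text
-60 True [-98.5  -60.1   57.67] [0.5 2.2 1.5] 6.725
-48 True [-98.52 -48.14  57.68] [-0.1  2.1  1.6] 7.6083
-36 True [-98.53 -36.16  57.65] [0.1 1.6 0.9] 8.4917
-24 True [-98.56 -24.17  57.63] [0.8 1.6 1.6] 9.375
-12 True [-98.57 -12.19  57.59] [0.2 1.9 0.7] 10.2583
0 True [-98.22  -0.21  57.55] [-0.1  3.3  3. ] 11.1667
12 False [-94.17  11.95  58.04] [0.5 0.4 0.3] 12.375
```

The tip dropped into the cup at y = 12, so I'll shift slightly inward and push the paddle.

```bash
python3 - <<'E'
from station import robot
from h import *
robot.move_linear(pose(-94.2,16,58,42)[0],velocity=30,threshold=4)
y=corner(robot.current_eef_pos(),42)[1]
t=robot.move_linear(pose(-86,y,58,42)[0],velocity=12,threshold=2.5)
p=corner(robot.current_eef_pos(),42);print(t,p.round(2),robot.current_wrist_force().round(1))
t=robot.move_linear(pose(p[0]+6.2,y,58,42)[0],velocity=10,threshold=14)
robot.wait(.2)
q=corner(robot.current_eef_pos(),42);print(t,q.round(2),robot.current_wrist_force().round(1))
robot.move_linear(pose(-112,y,55,42)[0],velocity=40)
robot.move_linear(pose(-170,y,75,42)[0],velocity=120)
print(robot.current_wrist_force().round(1),robot.current_time_s())
c=robot.read_camera("scene"); cv2.imwrite("pics/ajar.png",c["pixels"][100:300,130:430].repeat(2,0).repeat(2,1))
P,ok=pts(robot.read_camera("top"))
V=P-O; xc,yc,z=V@XC,V@YC,V[...,2]
for a in (-95,-50,0,50):
    m=ok&(abs(xc-a)<8)&(abs(yc)<180)&(abs(yc-y)>80)&(z>100)&(z<160); print(a,m.sum(),np.median(z[m]).round(1))
E
```

```text
True [-90.46  16.01  57.65] [-0.1  1.   0.1]
False [-84.33  15.99  57.56] [-1.9  4.4 -2.5]
[-0.4  0.1 -1. ] 15.575
-95 1298 139.8
-50 1247 135.0
0 1213 129.3
50 1174 123.5
```

View pics/ajar.png

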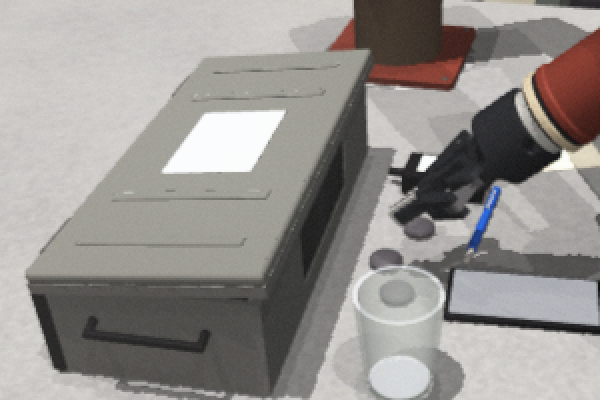

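The picture shows the lid sprung ajar by about 0.11 rad (depth slope agrees) and the bystanders unmoved. Next I'll lift by the rim, rotating the tool with the lid.

```bash
cat >> h.py <<'E'
def rim(t): return 100-210*np.cos(t)-10*np.sin(t), 105+210*np.sin(t)-10*np.cos(t)
def lift(t,gap=0):
    a=min(np.degrees(t)+30,90); s=np.interp(t,[.25,.6],[11,22]); r=np.radians(a)
    x,z=rim(t); d=(np.cos(r),-np.sin(r)); n=(np.sin(r),np.cos(r))
    return pose(x+s*d[0]-gap*n[0],0,z+s*d[1]-gap*n[1],a)
E
python3 - <<'E'
from station import robot
from h import *
p,q=lift(.11,5)
robot.move_linear(p-XC*40-ZC*4,q,velocity=120)
robot.move_linear(p,velocity=40,threshold=5)
for t in np.linspace(.16,.6,4):
    h=robot.move_linear(*lift(t),velocity=50,threshold=15)
    print(round(t,2),h,robot.current_wrist_force().round(1),robot.current_time_s())
    if h: break
c=robot.read_camera("scene"); cv2.imwrite("pics/lift.png",c["pixels"][50:300,130:430].repeat(2,0).repeat(2,1))
E
```

```text
0.16 False [-1.2  4.  -1. ] 17.7833
0.31 False [-1.   7.2 -0.9] 18.5833
0.45 False [0.7 6.9 0. ] 19.3417
0.6 False [ 0.8  6.2 -0.5] 20.0917
```

View pics/lift.png

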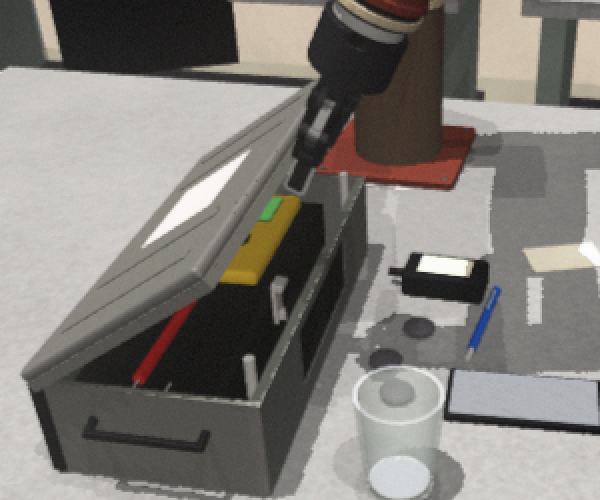

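The lid is raised to about 0.6 rad, with the fingertip under the rim near (300,180). I'll carry on up.

```bash
python3 - <<'E'
from station import robot
from h import *
for t in np.linspace(.74,1.3,5):
    h=robot.move_linear(*lift(t),velocity=50,threshold=15)
    print(round(t,2),h,robot.current_wrist_force().round(1),robot.current_time_s())
    if h: break
else:
    p=robot.current_eef_pos()
    robot.move_linear(p-20*XC,velocity=40); robot.move_linear(p-90*XC+30*ZC,velocity=120)
    robot.wait(.5)
print(robot.current_wrist_force().round(1),robot.current_time_s())
c=robot.read_camera("scene"); cv2.imwrite("pics/open.png",c["pixels"][0:300,130:530].repeat(2,0).repeat(2,1))
P,ok=pts(robot.read_camera("top")); V=P-O; xc,yc,z=V@XC,V@YC,V[...,2]
m=ok&(abs(yc)<190)&(abs(yc)>90)&(z>150)&(xc>20)&(xc<150)
print(m.sum(),np.polyfit(z[m],xc[m],1) if m.sum() else 0)
E
```

```text
0.74 False [0.4 3.2 0.7] 20.9
0.88 False [-0.   0.9  0.4] 21.6583
1.02 False [-0.4  0.4 -0.4] 22.4167
1.16 False [ 0.2  0.4 -0.8] 23.1583
1.3 False [-0.9  0.9  0.2] 23.9
[-0.5 -0.3  0.1] 25.8167
2500 [ -0.25380028 125.50443462]
```

View pics/open.png

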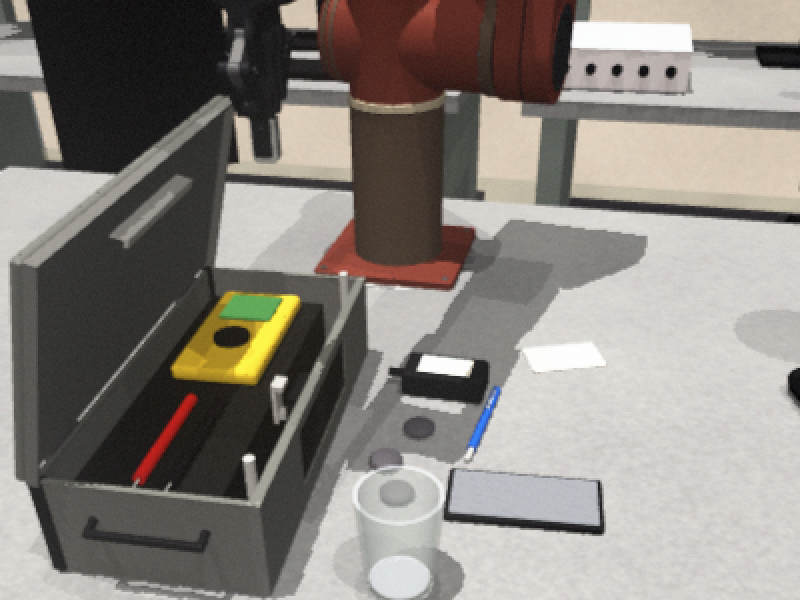

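The lid stands open at about 75° (1.3 rad), the gripper is clear of it and the bystanders haven't moved, so I'll hand the job in.

```bash
python3 -c "
from station import robot
print(robot.job_done())"
```

```text
the job is handed in; nothing more can be done
None
```

The latch was found by feel and pushed in, and the lid now stands open at about 1.3 rad (75°) with the robot clear of it; the job was handed in at about 26 s, but no verdict came back.

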